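Clamp the sample can in the ratchet vice for a seam check

ROBOT

A 6-joint arm with a two-finger parallel gripper is mounted at the origin on a cart in front of the work surface, level with it; the furniture and walls round the work are solid. World frame = base frame: x ahead of the robot, y to its left, z up, the work surface at z = 0. Lengths are in mm, angles in rad, forces in N, time in s.
With the tool pointing down it reaches from about 300 to 775 mm from the base axis. Payload 14.6 kg.
Tool frame: the origin (TCP) lies on the centre line of the jaws, within the pads' length; the fingertips stand 22 mm ahead of it and the grasp point (between the pads) lies 3 mm ahead of it (manip.tcp_to_tips is the distance from the TCP to the fingertips, in mm); z points along the fingers, y is the direction in which the jaws open and shut (so a half turn about z gives the same grasp; the last joint's range is limited). The gripper opens to 94 mm and grips with 3 to 60 N. Pads are 16 mm wide; open, the fingers measure 119 mm over their backs; the gripper's body (75 mm by 177 mm) begins 78 mm behind the grasp point.
Start: joints at [1.17, 0.3, 1.521, -0, 1.321, -0.067], TCP at [180.197, 519.633, 227.446] pointing down, gripper open.
Joint ranges: [-3.03, 3.03], [-0.79, 2.21], [0.23, 2.52], [-1.04, 4.18], [0, 3.07], [-2.55, 2.55]. Speed limits (rad/s): [2.22, 2.22, 2.57, 3.14, 3.14, 3.14].

INTERFACE

Orientations are given as [roll, pitch, yaw] about the fixed x, y, z axes, in that order (R = Rz(yaw) Ry(pitch) Rx(roll)).
In Python, from cell import manip, vision, workorder gives the robot as it stands.
- The arm moves only by the tool carry_out, never from a script. Its argument "deltas" is a list of rows, each a list of 3 entries, a list of its own where there are three numbers: the shift along the tool's x, y, z in cm, then the turn about the tool's z in degrees, then the opening, from 0 (shut) to 1 (fully open). A call has 1 to 20 rows; each row shifts and turns the commanded pose from where the row before left it, along the tool's axes as they then stand; what a row does not reach is not made up. A row lasts 1/12 s, in which the tool goes at most 41.7 mm and 7.16 degrees, less where a joint would pass 70% of its speed; a pose out of reach is approached as far as the arm can. A call with a gripper value outside its range is refused whole. The fingers move at their own pace and stop on an object; "grip_force" is the grip in N (left out, the last holds). Time passes only in rows, so rows that do not move let the fingers close. It gives the time, the measured TCP pose, the force and the opening at its end, in the units of the state.
- manip.read_state(): the state, without advancing time (a new reading comes with each control period).
- vision.camera(name): name is "side" or "top" or "wrist"; returns (picture, depth): 384x512x3 uint8, red, green, blue; 384x512 float32, mm along the optical axis (not along the pixel's ray), 0 where there is no reading.
- vision.calibration(name): a dict with "mtx" (3x3 intrinsics, pixels), "eye" and "orientation" of the camera in the world. Camera axes: x right, y down, z forward; pixel columns grow to the right and rows downward; lengths in mm; the calibration is good to about 2 mm. A picture is of the moment at which its call begins: read the wrist's pose just before it. calibration takes no time and is no camera call; for the wrist camera it gives the pose at the moment of the call.
- workorder.sign_off(): hands the job in, once; it reports no verdict.
The state is a dict: "clock": time; "joints": joint angles; "qd": joint speeds; "effort": joint torques, N m; "eef_pos": TCP position; "eef_rot": TCP orientation; "wrist_force": force on the tool from outside, world axes, zero at the start; "moment": the same for the moment, N m; "finger_gap": finger opening in mm.
Only numpy, scipy, OpenCV 4.12 (cv2) and the standard library are available. Lean on these libraries where they do the work, as an engineer would, in place of code of your own. Each camera call takes 0.05 s, during which the arm holds its last target.

TASK

Stand the sample can upright in the V-block of the can vice, then work the vice's ratchet lever to and fro by its knob, full strokes, so that the jaw closes on the can notch by notch. Go exactly one notch beyond the first notch in which the can loads the lever: that holds the can firmly, a further notch dents it. Finish with the lever swung back to its parked stop and let go, and leave the other things lying about alone.

Things in the scene. Friction and masses are not known exactly. Their poses are not given: they have to be found in the camera images.
- can_sample: the plain white drink can standing in the tray's middle bay, 66 mm diameter, 122 mm tall, about 0.37 kg; origin at the centre of its underside, z along its axis. Grasp it round the upper body from above. The tray's moulded dividers stand up to 48 mm high.
- vice: the can vice, fixed in the tray's left bay: base plate 120 x 296 x 10 mm; on its far half a 112 x 106 mm gear housing (top at 56 mm) with ratchet wheel and lever on top, on its near half the V-block, between them the jaw with a 46 x 34 mm smooth plastic pad. Origin under the middle of the plate; y runs from wheel to V-block (towards the robot, within 0.12 rad), x to the robot's left, z up.
- v_block: aluminium V-block of the vice, 110 mm wide, 10 to 62 mm above the deck; origin and axes as the vice's. Its upright, plastic-lined 90 degree V opens towards the jaw (vice -y). Two guide rods run from it to the housing, their inner sides 42 mm either side of the middle, tops at 29 mm. The sprung jaw pad starts an unknown 9 to 26 mm short of a seated can and never opens again.
- nest (a point): point on the base plate's top, 10 mm above the deck, in the vice's frame at (0, 88 mm): the axis of a can seated against both faces of the V; axes as the vice's. A can set down about 5 mm nearer the jaw (vice -y) stands clear of both and is pushed home by the jaw.
- lever_pivot (a point): upright axis of lever and wheel, in the vice's frame at (0, -85 mm), 76 mm above the deck. One full lever stroke turns the wheel one notch (jaw 5.6 mm): a pawl takes the wheel along from 0.03 to 0.08 rad on, by about 0.45 rad a second pawl has caught the notch; on the way back the first pawl slips over the teeth and takes the next one within 0.03 rad of 0.
- lever_knob (a point): middle of the black, freely revolving upright grip at the lever's end, 103 mm above the deck; grip 23 mm thick, from 81 to 124 mm high, 150 mm from the pivot, to the right of the vice. Pulling it takes about 1.5 N while the jaw runs free, up to 4 N in the first notch that presses the can (25 N on the can), 7 to 11 N at the end of the next (90 N, right), 18 N in the one after (155 N, dented).
- lever (a joint): swing of the lever, 0 to 0.489 rad (73 mm at the knob) between hard stops. 0: parked stop, knob farthest from the can and the robot; it grows clockwise seen from above, the knob coming towards the robot (advancing stroke). Seen in the vice's frame the direction from pivot to knob is 194 degrees from x, less this angle. The lever stays where it is left.
- can_end_0: loose aluminium can end lying on the deck, 57 mm diameter, 7 mm high; a bystander. Origin at the centre of its underside.
- ferrule_cap_0: loose stainless ferrule cap lying on the deck, 50 mm diameter, 10 mm high; a bystander. Origin at the centre of its underside.
- wrench: loose steel combination wrench lying on the deck, 190 x 31 x 6 mm; a bystander. Origin at the centre of its underside.

How it is judged:
By the outcome, as a careful person would: the job done as asked, in the order asked, and still so for the second after the job is handed in, with the robot touching nothing.
It also fails if it takes over 72 s, if anything falls off the work surface, if the arm or the gripper's body presses on something with over 40 N, if the wrist force passes 120 N, or if a joint passes its speed limit or range.

## Working session

There is one attempt and no reset: what is moved stays moved. The work goes in short steps, Python scripts to look and compute and a tool call to move; the robot and the scene stay as the last step left them, time stands still between calls to the robot, and variables do not carry over. Pictures are saved under pics/ and viewed, and the job is handed in when it is done.

Besides the shell and the picture viewer there is one more tool, called after "Request:" in YAML: its name, and indented under it one key for each argument. carry_out: Moves the arm, as the interface text tells. Its arguments: {"type":"object","properties":{"deltas":{"type":"array","items":{"type":"array"}},"grip_force":{"type":"number"}},"required":["deltas"]}

```bash
ls; mkdir -p pics; cat > h.py <<'E'
import numpy as np,cv2
from cell import manip,vision,workorder
from scipy.spatial.transform import Rotation as R
def snap(n,f):
    p,d=vision.camera(n); cv2.imwrite(f'pics/{f}.png',p[:,:,::-1]); np.save(f'pics/{f}.npy',d)
    c=vision.calibration(n); np.savez(f'pics/{f}_c.npz',mtx=c['mtx'],eye=c['eye'],o=c['orientation']); return p,d
def load(f):
    return cv2.imread(f'pics/{f}.png'),np.load(f'pics/{f}.npy'),np.load(f'pics/{f}_c.npz')
def rot(o):
    o=np.array(o); return o if o.shape==(3,3) else R.from_euler('xyz',o).as_matrix()
def px(f,u,v,z=None,d=None):
    _,D,c=load(f); K=c['mtx']; r=np.array([(u-K[0,2])/K[0,0],(v-K[1,2])/K[1,1],1.]); 
    Rm=rot(c['o']); e=c['eye']; w=Rm@r
    if z is not None: return e+w*(z-e[2])/w[2]
    return e+w*(D[int(round(v)),int(round(u))] if d is None else d)
def cloud(f):
    _,D,c=load(f);K=c['mtx'];v,u=np.mgrid[:D.shape[0],:D.shape[1]]
    P=np.stack([(u-K[0,2])/K[0,0]*D,(v-K[1,2])/K[1,1]*D,D],-1)
    W=P@rot(c['o']).T+c['eye']; W[D==0]=np.nan; return W
E
python3 - <<'E'
from h import *
s=manip.read_state();print(s)
for n in('top','side','wrist'):
    snap(n,n+'0');print(n,vision.calibration(n))
E
```

```text
pics
{'clock': 0.0, 'joints': array([ 1.17039129e+00,  3.00452275e-01,  1.52158867e+00, -1.35301198e-05,
        1.32070405e+00, -6.66212154e-02]), 'qd': array([ 0.00192851,  0.00092303,  0.00108356, -0.00069742,  0.00012243,
        0.00217739]), 'effort': array([ 6.70731351e-04, -5.31808555e+01, -3.52729261e+01,  7.08063575e-02,
        2.44707201e-02, -1.22315214e-04]), 'eef_pos': array([180.11351166, 519.41592112, 226.89343361]), 'eef_rot': array([-3.14044199e+00, -6.36377512e-05,  2.80781215e+00]), 'wrist_force': array([-0.18605044,  0.03391248,  0.27426141]), 'moment': array([ 0.05886419,  0.02275045, -0.00774933]), 'finger_gap': 93.74266484685143}
top {'mtx': array([[472.99021922,   0.        , 253.4546436 ],
       [  0.        , 472.99021922, 192.10686311],
       [  0.        ,   0.        ,   1.        ]]), 'eye': array([ 476.18820289,   -3.49583601, 1207.83842308]), 'orientation': array([-3.06860041,  0.00901518, -1.55458836])}
side {'mtx': array([[399.06069709,   0.        , 247.447278  ],
       [  0.        , 399.06069709, 187.35864769],
       [  0.        ,   0.        ,   1.        ]]), 'eye': array([ 276.20352831, -633.6612003 ,  638.49809585]), 'orientation': array([-2.23555719, -0.00411863, -0.44372094])}
wrist {'mtx': array([[305.06902757,   0.        , 253.39762984],
       [  0.        , 305.06902757, 191.67167062],
       [  0.        ,   0.        ,   1.        ]]), 'eye': array([115.17153642, 541.72203045, 384.96556429]), 'orientation': array([2.89767699e+00, 7.82588218e-04, 1.23671868e+00])}
```

View pics/top0.png

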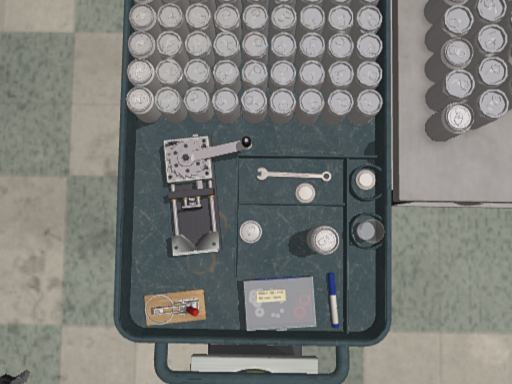

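View pics/side0.png

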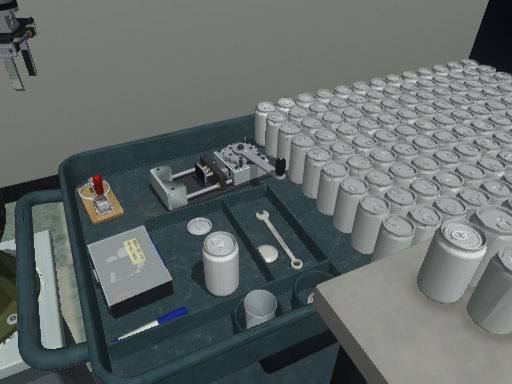

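View pics/wrist0.png

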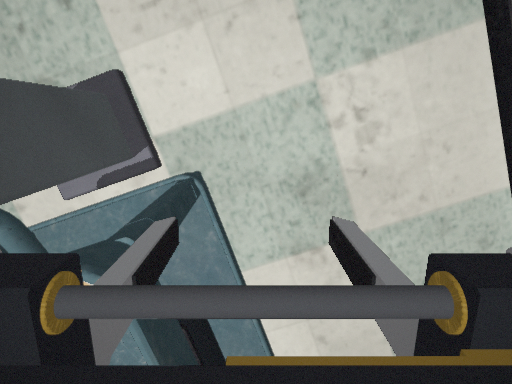

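The top view shows the can at about (323,240), the vice with its wheel at (187,157), the V-block at (195,242) and the knob at (246,143). The wrench (293,174), ferrule cap (306,192) and can end (250,231) are in the middle bay. I'll enlarge these next.

```bash
python3 - <<'E'
from h import *
p,_,_=load('top0')
cv2.imwrite('pics/c1.png',cv2.resize(p[120:265,145:265],None,fx=4.1,fy=4.1,interpolation=cv2.INTER_CUBIC))
cv2.imwrite('pics/c2.png',cv2.resize(p[150:280,230:390],None,fx=4.5,fy=4.5,interpolation=cv2.INTER_CUBIC))
W=cloud('top0')
# can top
m=(abs(W[...,2]-120)<6); sub=np.zeros_like(m);sub[215:270,295:350]=1
Q=W[m&sub];print(len(Q),Q.min(0),Q.max(0),np.median(Q,0))
(c,r)=cv2.minEnclosingCircle(Q[:,:2].astype(np.float32));print(c,r)
W2=cloud('side0');
# side cloud vs can
q=W2.reshape(-1,3);k=(np.hypot(q[:,0]-c[0],q[:,1]-c[1])<45)&(q[:,2]>20)
for z0 in range(20,125,15):
    a=q[k&(abs(q[:,2]-z0)<7)]
    if len(a)<10: continue
    A=np.c_[2*a[:,:2],np.ones(len(a))];x=np.linalg.lstsq(A,(a[:,:2]**2).sum(1),rcond=None)[0];print(z0,len(a),x[:2],np.sqrt(x[2]+x[0]**2+x[1]**2))
a=q[k];print(a[:,2].max())
m=q[(q[:,2]>110)&k];print(cv2.minEnclosingCircle(m[:,:2].astype(np.float32)))
for u,v in((246,143),(187,157),(195,242),(174,252),(216,252)): print(u,v,px('top0',u,v))
E
```

```text
474 [ 418.73703067 -187.56590452  114.00114207] [ 475.84848228 -130.1362243   125.15097869] [ 448.01379076 -158.48130247  117.90601014]
(448.04156494140625, -157.1715850830078) 30.40407371520996
20 74 [ 448.10008258 -161.75340591] 32.40346828852267
35 155 [ 448.21907326 -161.5460379 ] 32.51667280573258
50 173 [ 448.19916642 -161.12069474] 32.81914430270517
65 169 [ 448.12169042 -161.40393012] 32.66827127797818
80 178 [ 448.21282705 -161.11184604] 32.858138453794716
95 184 [ 448.24832419 -161.13076303] 32.80962744035879
110 586 [ 446.42233628 -165.90424156] 24.56718745014328
123.22543843237861
((447.68890380859375, -162.8917236328125), 31.605710983276367)
246 143 [669.75919881  26.78473946 119.76833536]
187 157 [639.77183343 168.33514177  86.4850146 ]
195 242 [435.21253215 153.75658678  12.82266433]
174 252 [412.03393706 197.51292751  61.07630134]
216 252 [410.45779805 101.34282812   1.07924472]
```

View pics/c1.png

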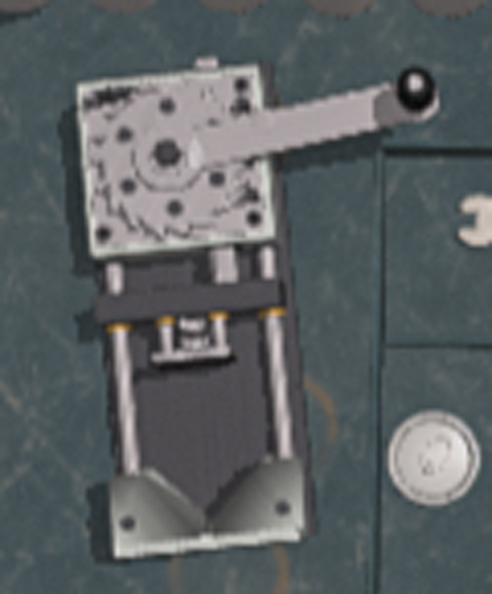

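View pics/c2.png

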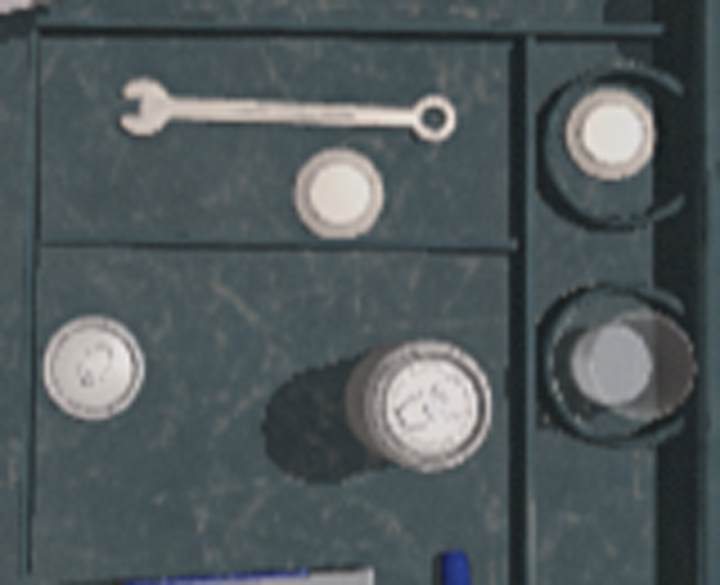

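```bash
python3 - <<'E'
from h import *
f=lambda u,v:((u+.5)/4.1-.5+145,(v+.5)/4.1-.5+120)
H=[px('top0',*f(*q),z=56)[:2] for q in((80,84),(258,66),(276,240),(94,257))]
V=[px('top0',*f(*q),z=62)[:2] for q in((112,558),(300,540),(302,458),(112,483))]
print(np.round(H,1));print(np.round(V,1))
W=cloud('top0');Wv=W.reshape(-1,3)
for nm,lo,hi,box in(('block',58,66,(380,490,80,240)),('hous',50,60,(560,720,100,230))):
  for cam in('top0','side0'):
    q=cloud(cam).reshape(-1,3);k=(q[:,2]>lo)&(q[:,2]<hi)&(q[:,0]>box[0])&(q[:,0]<box[1])&(q[:,1]>box[2])&(q[:,1]<box[3]);a=q[k]
    if len(a)>5:
        r=cv2.minAreaRect(a[:,:2].astype(np.float32));print(nm,cam,len(a),r,np.median(a,0))
def ft(z_off=0):
  from scipy.optimize import least_squares
  mod=np.array([[56,-140],[-56,-140],[-56,-34],[56,-34]]) # provisional
print('edges', [np.round(np.subtract(H[i],H[(i+1)%4]),1) for i in range(4)],[np.round(np.subtract(V[i],V[(i+1)%4]),1) for i in range(4)])
k=px('top0',*f(414,84),z=124);print('knob',k,px('top0',*f(166,153),z=86))
E
python3 - <<'E'
import sys;sys.path.insert(0,'.')
import os;os.chdir('.')
from h import *
p,_,_=load('side0');cv2.imwrite('pics/c3.png',cv2.resize(p[95:215,140:300],None,fx=5,fy=5,interpolation=cv2.INTER_CUBIC))
E
```

```text
[[685.4 230.6]
 [697.9 123.7]
 [592.9 110.5]
 [581.  219.1]]
[[403.1 202.1]
 [415.5  91.8]
 [463.5  91.6]
 [447.  203.3]]
block top0 641 ((433.1982421875, 148.82362365722656), (48.426021575927734, 110.8438491821289), 6.4395060539245605) [427.98907428 144.19812457  62.42945348]
block side0 462 ((433.6866760253906, 146.2430877685547), (48.8897819519043, 115.96983337402344), 6.630235195159912) [428.54830796 133.81730336  61.59679705]
hous top0 809 ((624.6744995117188, 170.90835571289062), (140.95741271972656, 111.69620513916016), 6.974306583404541) [609.04134002 159.18535498  55.457562  ]
hous side0 384 ((624.9754638671875, 164.94491577148438), (139.18408203125, 109.97952270507812), 5.2373366355896) [599.70001918 132.81197314  55.0080854 ]
edges [array([-12.5, 106.9]), array([104.9,  13.2]), array([  11.9, -108.6]), array([-104.3,  -11.5])] [array([-12.3, 110.3]), array([-48. ,   0.1]), array([  16.5, -111.7]), array([43.9,  1.3])]
knob [675.75665035  27.71677104 124.        ] [639.92233479 172.94478456  86.        ]
```

View pics/c3.png

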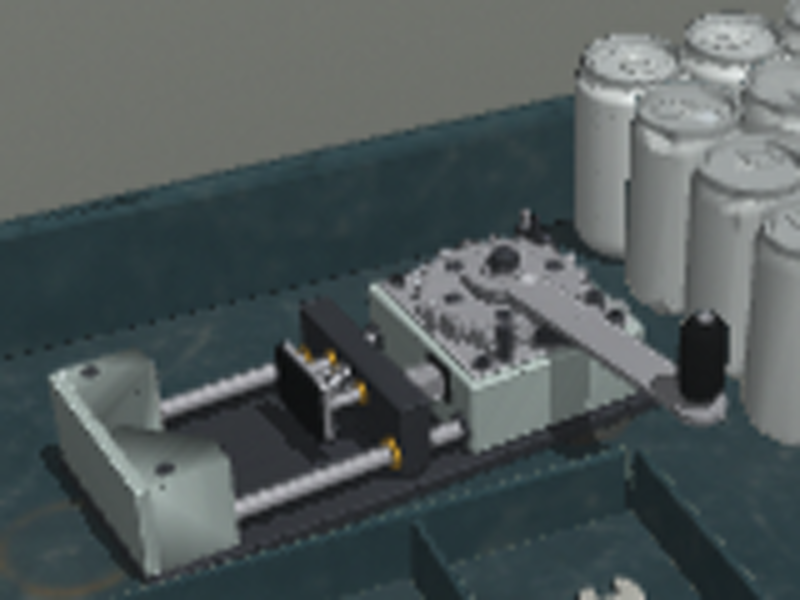

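```bash
python3 - <<'E'
from h import *
f=lambda u,v:((u+.5)/4.1-.5+145,(v+.5)/4.1-.5+120)
g=lambda u,v:((u+.5)/5-.5+140,(v+.5)/5-.5+95)
print('knob side',px('side0',*g(703,320),z=124),px('side0',*g(503,255),z=86))
O=np.array([556.3,162.9]);t=.1134;X=np.array([-np.sin(t),np.cos(t)]);Y=-np.array([np.cos(t),np.sin(t)])
def vf(q): d=np.array(q)[...,:2]-O; return np.stack([d@X,d@Y],-1)
for cam in('top0','side0'):
    W=cloud(cam).reshape(-1,3); v=vf(W); 
    k=(abs(v[:,0])<24)&(v[:,1]>-30)&(v[:,1]<100)&(W[:,2]>14)
    h=v[k];z=W[k,2]
    for y in range(-30,100,4):
        m=(h[:,1]>=y)&(h[:,1]<y+4)
        if m.sum(): print(cam,y,m.sum(),z[m].min().round(),np.median(z[m]).round(),z[m].max().round())
    m=(W[:,2]>70)&(np.hypot(W[:,0]-685,W[:,1]-30)<40)
    print('knobcloud',m.sum(),W[m].min(0) if m.any() else 0,W[m].max(0) if m.any() else 0, W[m].mean(0))
    m=(W[:,2]>60)&(W[:,0]>700)&(W[:,1]>-200)&(W[:,1]<150);print('cans front',W[m].min(0))
E
```

```text
knob side [674.32601617  23.2575817  124.        ] [639.16121863 168.3438259   86.        ]
top0 -30 7 14.0 50.0 52.0
top0 -26 7 15.0 45.0 51.0
top0 -22 6 15.0 48.0 53.0
top0 -18 5 14.0 46.0 49.0
top0 -14 7 15.0 47.0 49.0
top0 -10 13 52.0 55.0 57.0
top0 -6 34 51.0 57.0 62.0
top0 -2 31 54.0 56.0 62.0
top0 2 29 52.0 56.0 60.0
top0 6 42 37.0 56.0 62.0
top0 10 26 38.0 47.0 56.0
top0 14 17 41.0 47.0 53.0
top0 18 22 14.0 45.0 55.0
top0 22 21 15.0 46.0 51.0
top0 26 19 15.0 46.0 52.0
top0 30 27 14.0 59.0 63.0
top0 34 33 31.0 59.0 65.0
top0 38 32 15.0 56.0 64.0
top0 42 1 15.0 15.0 15.0
top0 46 8 14.0 15.0 16.0
top0 50 2 15.0 15.0 15.0
top0 54 1 16.0 16.0 16.0
top0 58 4 14.0 14.0 16.0
top0 62 2 15.0 15.0 15.0
top0 74 1 17.0 17.0 17.0
top0 78 2 14.0 15.0 15.0
top0 82 1 15.0 15.0 15.0
top0 86 2 15.0 15.0 15.0
top0 90 2 15.0 16.0 16.0
top0 94 3 15.0 15.0 15.0
top0 98 1 15.0 15.0 15.0
knobcloud 224 [657.47160486  15.7854962   72.14108937] [684.09205424  68.98938367 129.09786971] [670.58971152  39.01149283  92.49622985]
cans front [ 735.80832125 -199.999048     60.03914052]
side0 -30 6 31.0 45.0 46.0
side0 -26 1 47.0 47.0 47.0
side0 -22 2 47.0 48.0 48.0
side0 -18 2 46.0 47.0 48.0
side0 -10 10 54.0 55.0 57.0
side0 -6 18 54.0 56.0 57.0
side0 -2 16 53.0 56.0 58.0
side0 2 19 54.0 56.0 57.0
side0 6 59 17.0 47.0 57.0
side0 10 25 20.0 46.0 57.0
side0 14 15 40.0 44.0 50.0
side0 18 12 40.0 46.0 51.0
side0 22 11 41.0 45.0 52.0
side0 26 4 28.0 36.0 44.0
side0 30 18 25.0 58.0 61.0
side0 34 22 38.0 58.0 60.0
side0 38 73 25.0 43.0 60.0
knobcloud 288 [656.64223563  10.0497657   70.54955036] [688.14432697  66.99270152 125.51445484] [671.05187375  26.18553283  93.41120178]
cans front [ 736.04828546 -199.9958069    60.05085759]
```

Request:
carry_out:
  deltas:
    - [[0,0,0],7,0.9]
    - [[0,0,0],7,0.9]
    - [[0,0,0],7,0.9]
    - [[0,0,0],7,0.9]
    - [[0,0,0],7,0.9]
    - [[0,0,0],7,0.9]
    - [[0,0,0],7,0.9]
    - [[0,0,0],7,0.9]
    - [[0,0,0],7,0.9]
    - [[0,0,0],1.4,0.9]
  grip_force: 25

```text
clock: 0.98
eef_pos: [180.2, 519.5, 227.2]
eef_rot: [-3.141, 0.0, 1.678]
wrist_force: [-0.2, -0.6, -0.9]
finger_gap: 84.5
```

Request:
carry_out:
  deltas:
    - [[-3.52,0.97,0],0,0.9]
    - [[-3.52,0.97,0],0,0.9]
    - [[-3.52,0.97,0],0,0.9]
    - [[-3.52,0.97,0],0,0.9]
    - [[-3.52,0.97,0],0,0.9]
    - [[-3.52,0.97,0],0,0.9]
    - [[-3.52,0.97,0],0,0.9]
    - [[-3.52,0.97,0],0,0.9]
    - [[-3.52,0.97,0],0,0.9]
    - [[-3.52,0.97,0],0,0.9]
    - [[-3.52,0.97,0],0,0.9]
    - [[-3.52,0.97,0],0,0.9]
    - [[-3.52,0.97,0],0,0.9]
    - [[-3.52,0.97,0],0,0.9]
    - [[-3.52,0.97,0],0,0.9]
    - [[-3.52,0.97,0],0,0.9]
    - [[-3.52,0.97,0],0,0.9]
    - [[-3.52,0.97,0],0,0.9]
    - [[-3.52,0.97,0],0,0.9]
    - [[-3.52,0.97,0],0,0.9]

```text
clock: 2.65
eef_pos: [452.6, -160.0, 227.4]
eef_rot: [3.142, -0.0, 1.687]
wrist_force: [0.7, 0.5, 0.1]
finger_gap: 84.6
```

```bash
python3 - <<'E'
from h import *
s=manip.read_state();print(s['eef_pos'],s['eef_rot'],s['finger_gap'])
snap('wrist','w1');c=vision.calibration('wrist');print(c['eye'],c['orientation'])
E
```

```text
[ 452.57396468 -159.95713064  227.3702162 ] [ 3.14157589e+00 -3.20762421e-05  1.68685408e+00] 84.58311780823144
[446.87383854 -95.52486233 384.8799815 ] [ 2.89687232e+00 -6.22740514e-04  1.13812696e-01]
```

View pics/w1.png

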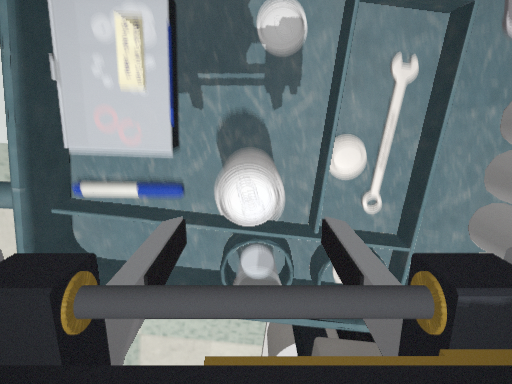

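The wrist view has the can top at (249,194), between the finger planes and slightly left of centre. I'll convert that to a position.

```bash
python3 - <<'E'
from h import *
print(px('w1',249,194,z=122))
q=cloud('w1').reshape(-1,3);k=(np.hypot(q[:,0]-448,q[:,1]+160)<42)&(q[:,2]>118)&(q[:,2]<127)
print(k.sum(),q[k].min(0),q[k].max(0),cv2.minEnclosingCircle(q[k][:,:2].astype(np.float32)))
E
```

```text
[ 450.84643331 -163.29491632  122.        ]
1237 [ 421.14064648 -193.59029978  118.00058327] [ 479.10147881 -135.34401857  123.70820532] ((450.1474609375, -164.5032958984375), 29.269702911376953)
```

Request:
carry_out:
  deltas:
    - [[-0.16,-0.32,1.5],0,0.93]
    - [[0,0,2.2],0,0.93]
    - [[0,0,2.5],0,0.93]
    - [[0,0,2.5],0,0.93]
    - [[0,0,2.2],0,0.93]
    - [[0,0,1.5],0,0.93]
    - [[0,0,1.0],0,0.93]
    - [[0,0,0.54],0,0.93]
    - [[0,0,0],0,0.6]
    - [[0,0,0],0,0.6]
    - [[0,0,0],0,0.6]
    - [[0,0,0],0,0.6]
    - [[0,0,0],0,0.6]
    - [[0,0,0],0,0.6]
  grip_force: 25

```text
clock: 3.87
eef_pos: [449.5, -160.1, 88.9]
eef_rot: [3.141, 0.001, 1.684]
wrist_force: [-3.9, 0.2, 7.5]
finger_gap: 66.1
```

Request:
carry_out:
  deltas:
    - [[0,0,-0.5],0,0.6]
    - [[0,0,-1.0],0,0.6]
    - [[0,0,-1.5],0,0.6]
    - [[0,0,-2],0,0.6]
    - [[0,0,-2],0,0.6]
    - [[0,0,-1.5],0,0.6]
    - [[0,0,-1],0,0.6]
    - [[0,0,0],0,0.6]

```text
clock: 4.53
eef_pos: [450.0, -160.2, 185.3]
eef_rot: [3.139, 0.002, 1.684]
wrist_force: [-0.4, -0.6, -3.2]
finger_gap: 66.3
```

```bash
python3 - <<'E'
from h import *
s=manip.read_state();print(s['eef_pos'],s['eef_rot'],s['finger_gap'],s['wrist_force'])
snap('side','s1')
q=cloud('s1').reshape(-1,3);k=(np.hypot(q[:,0]-448,q[:,1]+160)<45)&(q[:,2]>95)
for z0 in(105,115,125,135,145):
    a=q[k&(abs(q[:,2]-z0)<6)]
    if len(a)<10: continue
    A=np.c_[2*a[:,:2],np.ones(len(a))];x=np.linalg.lstsq(A,(a[:,:2]**2).sum(1),rcond=None)[0];print(z0,len(a),x[:2],np.sqrt(x[2]+x[0]**2+x[1]**2))
E
```

```text
[ 450.02029819 -160.19262703  185.32317905] [3.13856506e+00 1.74439303e-03 1.68387788e+00] 66.28526708832412 [-0.38611512 -0.6445197  -3.17049315]
105 58 [ 450.11185381 -161.37871262] 31.74355415657427
115 160 [ 450.39627616 -160.85580582] 32.95426597128292
125 177 [ 450.28600237 -161.1096499 ] 32.80782116398135
135 180 [ 450.37048675 -160.99944947] 32.89089361977576
145 187 [ 450.26271251 -161.04388142] 32.79836045859005
```

View pics/s1.png

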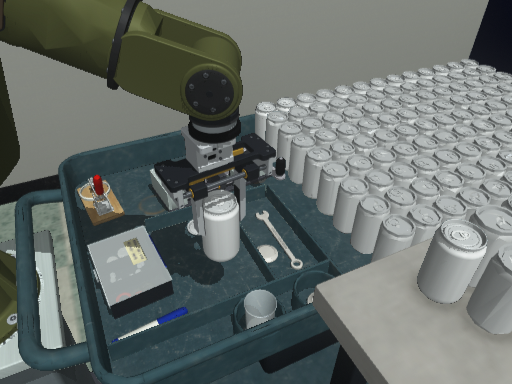

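Request:
carry_out:
  deltas:
    - [[1.0,0.19,0],0,0.6]
    - [[1.8,0.35,0],0,0.6]
    - [[2.5,0.48,0],0,0.6]
    - [[2.51,0.482,0],0,0.6]
    - [[2.51,0.482,0],0,0.6]
    - [[2.51,0.482,0],0,0.6]
    - [[2.51,0.482,0],0,0.6]
    - [[2.51,0.482,0],0,0.6]
    - [[2.51,0.482,0],0,0.6]
    - [[2.51,0.482,0],0,0.6]
    - [[2.51,0.482,0],0,0.6]
    - [[2.5,0.48,0],0,0.6]
    - [[1.8,0.35,0],0,0.6]
    - [[1.0,0.19,0],0,0.6]
    - [[0,0,0],0,0.6]
    - [[0,0,0],0,0.6]

```text
clock: 5.92
eef_pos: [472.9, 151.5, 182.3]
eef_rot: [-3.14, 0.0, 1.685]
wrist_force: [-0.3, -0.6, -4.1]
finger_gap: 65.8
```

```bash
python3 - <<'E'
from h import *
s=manip.read_state();print(s['eef_pos'],s['eef_rot'],s['finger_gap'],s['wrist_force'])
snap('side','s2');snap('wrist','w2')
q=cloud('s2').reshape(-1,3);k=(np.hypot(q[:,0]-474,q[:,1]-152)<45)&(q[:,2]>95)
for z0 in(105,115,125,135,145):
    a=q[k&(abs(q[:,2]-z0)<6)]
    if len(a)<10: continue
    A=np.c_[2*a[:,:2],np.ones(len(a))];x=np.linalg.lstsq(A,(a[:,:2]**2).sum(1),rcond=None)[0];print(z0,len(a),x[:2],np.sqrt(x[2]+x[0]**2+x[1]**2))
a=cv2.imread('pics/s2.png');cv2.imwrite('pics/s2c.png',cv2.resize(a[95:215,140:300],None,fx=5,fy=5,interpolation=cv2.INTER_CUBIC))
E
```

```text
[472.88580551 151.48834    182.31182452] [-3.14017350e+00  3.62992660e-04  1.68460571e+00] 65.76452599501762 [-0.28259066 -0.61064112 -4.13403934]
105 86 [472.73067286 150.01401131] 31.549643545374675
115 115 [472.72087342 149.40017536] 31.96167082413361
125 124 [472.80591143 149.50798094] 31.979824050930066
135 126 [473.12635151 150.99190224] 32.97461376988617
145 120 [472.9577579  149.91748345] 32.22143065950224
```

View pics/s2c.png

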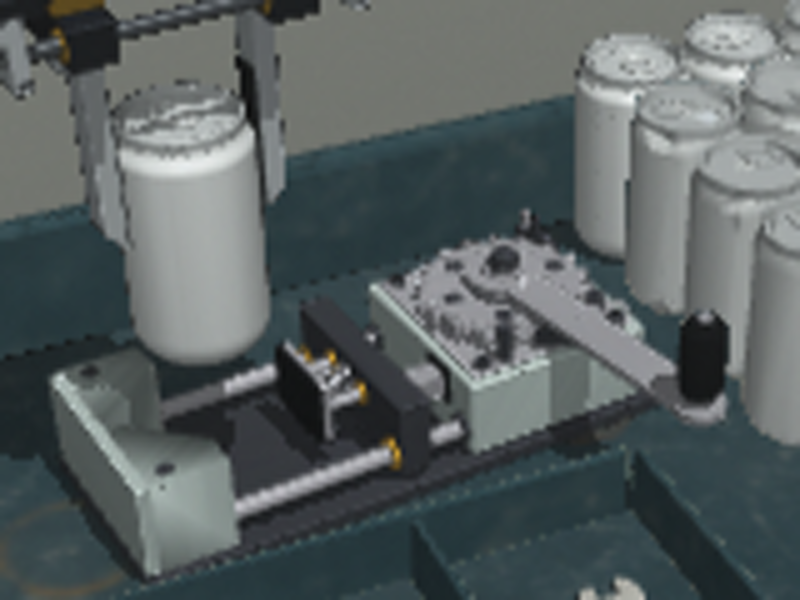

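View pics/w2.png

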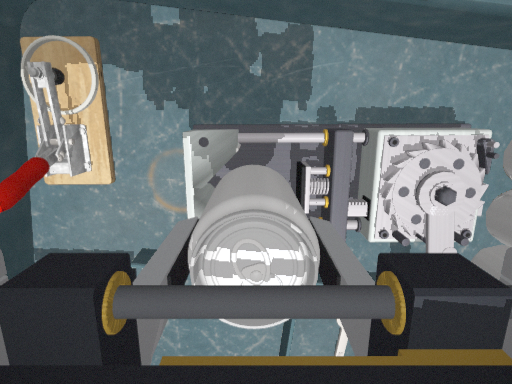

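Request:
carry_out:
  deltas:
    - [[0.05,0.12,0.8],0,0.6]
    - [[0,0,1.5],0,0.6]
    - [[0,0,1.8],0,0.6]
    - [[0,0,1.8],0,0.6]
    - [[0,0,1.2],0,0.6]
    - [[0,0,0.6],0,0.6]
    - [[0,0,0.3],0,0.6]
    - [[0,0,0],0,0.6]
    - [[0,0,0],0,0.6]

```text
clock: 6.77
eef_pos: [474.8, 152.0, 103.5]
eef_rot: [3.141, -0.0, 1.683]
wrist_force: [-0.3, 0.1, -3.4]
finger_gap: 65.8
```

```bash
python3 - <<'E'
from h import *
s=manip.read_state();print(s['eef_pos'],s['eef_rot'],s['finger_gap'],s['wrist_force'])
snap('side','s3')
a=cv2.imread('pics/s3.png');cv2.imwrite('pics/s3c.png',cv2.resize(a[95:215,140:300],None,fx=5,fy=5,interpolation=cv2.INTER_CUBIC))
E
```

```text
[474.79318113 152.03290317 103.5493241 ] [ 3.14079413e+00 -7.88155743e-05  1.68344389e+00] 65.82573250023687 [-0.29155212  0.11712999 -3.36332071]
```

View pics/s3c.png

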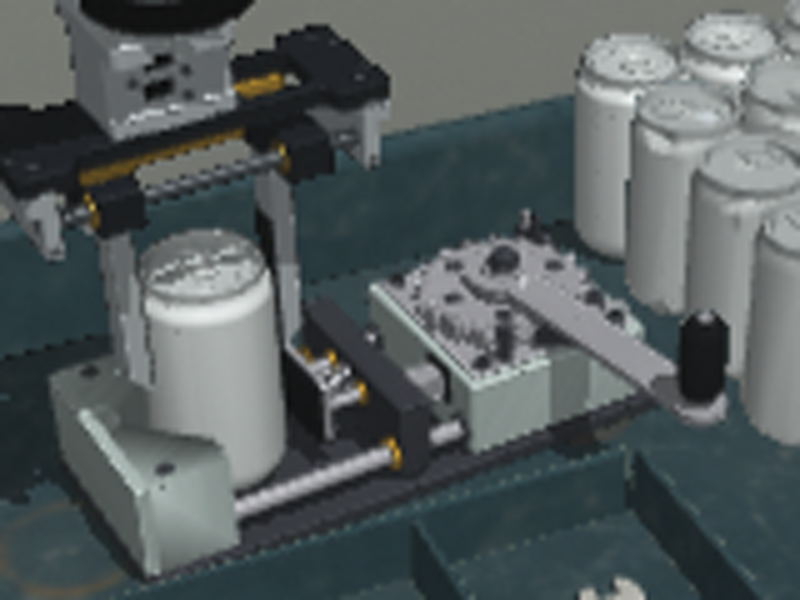

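Request:
carry_out:
  deltas:
    - [[0,0,0.2],0,0.6]
    - [[0,0,0.15],0,0.6]
    - [[0,0,0.1],0,0.6]
    - [[0,0,0],0,0.6]

```text
clock: 7.15
eef_pos: [474.5, 152.2, 98.8]
eef_rot: [3.141, -0.0, 1.684]
wrist_force: [-1.2, -0.3, 0.9]
finger_gap: 66.0
```

Request:
carry_out:
  deltas:
    - [[0,0,0],0,0.75]
    - [[0,0,0],0,0.8]
    - [[0,0,0],0,0.9]
    - [[0,0,0],0,0.9]
    - [[0,0,0],0,0.9]

```text
clock: 7.57
eef_pos: [474.5, 152.2, 98.6]
eef_rot: [3.141, -0.0, 1.684]
wrist_force: [-0.3, 0.4, 0.6]
finger_gap: 84.7
```

```bash
python3 - <<'E'
from h import *
s=manip.read_state();print(s['eef_pos'],s['finger_gap'],s['wrist_force'])
snap('side','s4')
q=cloud('s4').reshape(-1,3)
for z0 in(65,75,85,95,105):
    a=q[(np.hypot(q[:,0]-474,q[:,1]-152)<36)&(abs(q[:,2]-z0)<6)]
    A=np.c_[2*a[:,:2],np.ones(len(a))];x=np.linalg.lstsq(A,(a[:,:2]**2).sum(1),rcond=None)[0];print(z0,len(a),x[:2],np.sqrt(x[2]+x[0]**2+x[1]**2))
a=cv2.imread('pics/s4.png');cv2.imwrite('pics/s4c.png',cv2.resize(a[95:215,140:300],None,fx=5,fy=5,interpolation=cv2.INTER_CUBIC))
E
```

```text
[474.54718041 152.20017736  98.63018563] 84.68362397241417 [-0.26393753  0.43055566  0.57609758]
65 105 [474.63386023 150.1702989 ] 31.90343135803386
75 110 [474.74130369 150.62820996] 32.347620834535626
85 111 [474.85290495 151.07477563] 32.68099563339837
95 109 [474.77194597 150.88555892] 32.672794855198674
105 117 [474.5080439  150.72717836] 32.43824075541996
```

View pics/s4c.png

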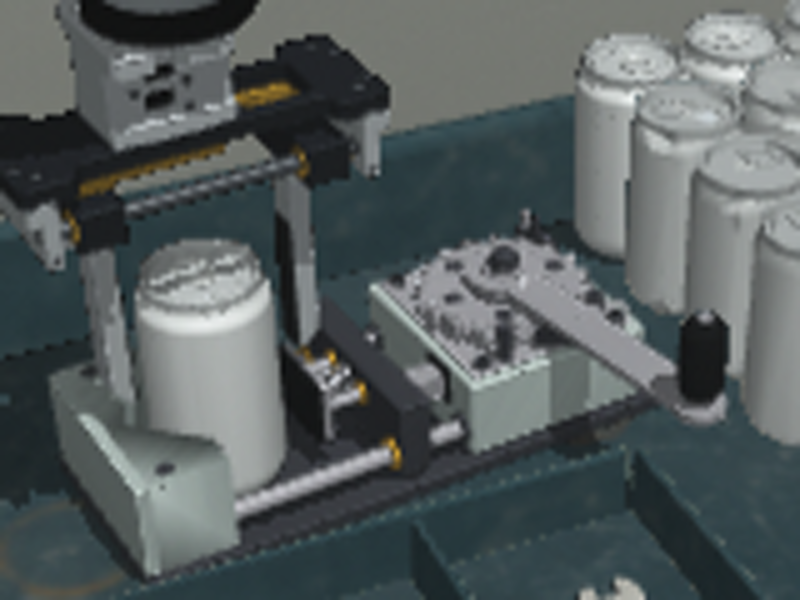

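Request:
carry_out:
  deltas:
    - [[0,0,-1.0],0,0.9]
    - [[0,0,-2.0],0,0.9]
    - [[0,0,-2.5],0,0.9]
    - [[0,0,-2.5],0,0.9]
    - [[0,0,-2.0],0,0.9]
    - [[-0.9,1.1,-0.6],0,0.6]
    - [[-1.8,2.2,0],0,0.55]
    - [[-2.0,2.5,0],0,0.5]
    - [[-2.0,2.5,0],0,0.5]
    - [[-2.0,2.5,0],0,0.5]
    - [[-2.0,2.5,0],0,0.5]
    - [[-1.9,2.4,0],0,0.5]
    - [[-1.5,1.8,0],0,0.5]
    - [[-0.8,1.0,0],0,0.5]
    - [[0,0,0],0,0.5]
    - [[0,0,0],0,0.5]

```text
clock: 8.95
eef_pos: [674.9, 24.9, 204.6]
eef_rot: [-3.141, -0.0, 1.683]
wrist_force: [-0.6, 0.4, 1.1]
finger_gap: 46.9
```

```bash
python3 - <<'E'
from h import *
s=manip.read_state();print(s['eef_pos'],s['eef_rot'],s['finger_gap'],s['wrist_force'])
snap('wrist','w5');snap('side','s5')
a=cv2.imread('pics/s5.png');cv2.imwrite('pics/s5c.png',cv2.resize(a[65:215,140:340],None,fx=4,fy=4,interpolation=cv2.INTER_CUBIC))
E
```

```text
[674.86704666  24.92820767 204.60185869] [-3.14118989e+00 -9.50060256e-05  1.68329058e+00] 46.888057761833515 [-0.57351939  0.35618172  1.0662983 ]
```

View pics/w5.png

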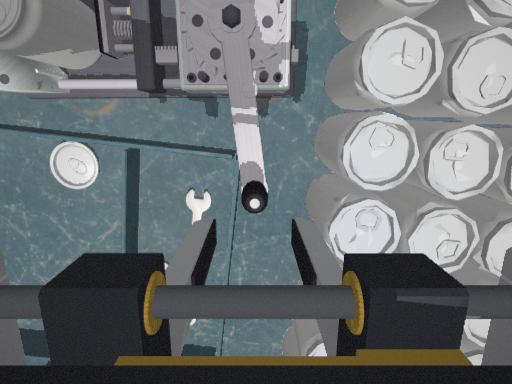

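View pics/s5c.png

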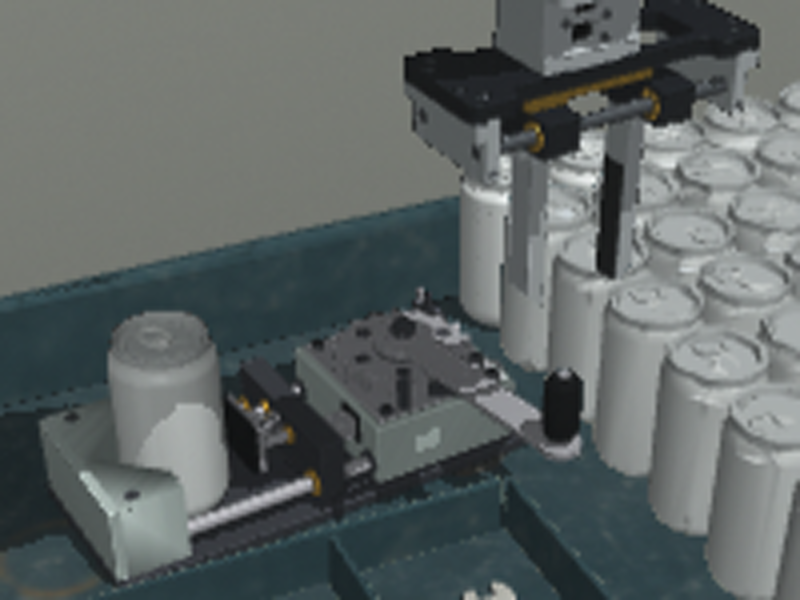

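```bash
python3 - <<'E'
from h import *
print('knob',px('w5',254,199,z=124),px('w5',232,15,z=86))
for u,v in((328,230),(341,150),(390,268)): print('can edge',px('w5',u,v,z=118))
q=cloud('w5').reshape(-1,3)
m=(q[:,2]>30)&(q[:,2]<126)&(q[:,0]>700)&(q[:,1]>-60)&(q[:,1]<90);a=q[m]
for y in range(-60,90,10):
    b=a[(a[:,1]>=y)&(a[:,1]<y+10)]
    if len(b): print(y,b[:,0].min())
E
```

```text
knob [675.44212927  28.95089424 124.        ] [641.21144789 171.46428919  86.        ]
can edge [741.49753812   7.17777544 118.        ]
can edge [740.17951868  75.50496619 118.        ]
can edge [801.92072645 -21.84285879 118.        ]
-60 900.4820200031074
-40 880.9527836090317
-30 759.2721366300487
-20 745.2843507174399
-10 739.6195899907071
0 738.2901580091292
10 738.1794139098452
20 740.7065455196717
30 745.1260551605558
40 753.7350299659981
50 743.0231067234298
60 738.5378443608681
70 737.412707858652
80 737.2108735355948
```

Request:
carry_out:
  deltas:
    - [[0.2,0.07,1.2],0,0.5]
    - [[0,0,2.0],0,0.5]
    - [[0,0,2.2],0,0.5]
    - [[0,0,2.0],0,0.5]
    - [[0,0,1.4],0,0.5]
    - [[0,0,0.86],0,0.5]
    - [[0,0,0],0,0.5]
    - [[0,0,0],0,0.35]
    - [[0,0,0],0,0.2]
    - [[0,0,0],0,0.15]
    - [[0,0,0],0,0.15]
    - [[0,0,0],0,0.15]
    - [[0,0,0],0,0.15]
  grip_force: 30

```text
clock: 10.13
eef_pos: [675.9, 27.0, 108.8]
eef_rot: [3.14, 0.0, 1.684]
wrist_force: [-0.2, 0.1, 4.5]
finger_gap: 22.3
```

```bash
python3 - <<'E'
from h import *
s=manip.read_state();print(s['eef_pos'],s['eef_rot'],s['finger_gap'],s['wrist_force'])
snap('side','s6')
a=cv2.imread('pics/s6.png');cv2.imwrite('pics/s6c.png',cv2.resize(a[65:215,140:340],None,fx=4,fy=4,interpolation=cv2.INTER_CUBIC))
E
```

```text
[675.86397429  27.02988898 108.7941231 ] [3.14037484e+00 1.29722186e-04 1.68371563e+00] 22.338135916860505 [-0.16447478  0.0532035   4.4957767 ]
```

View pics/s6c.png

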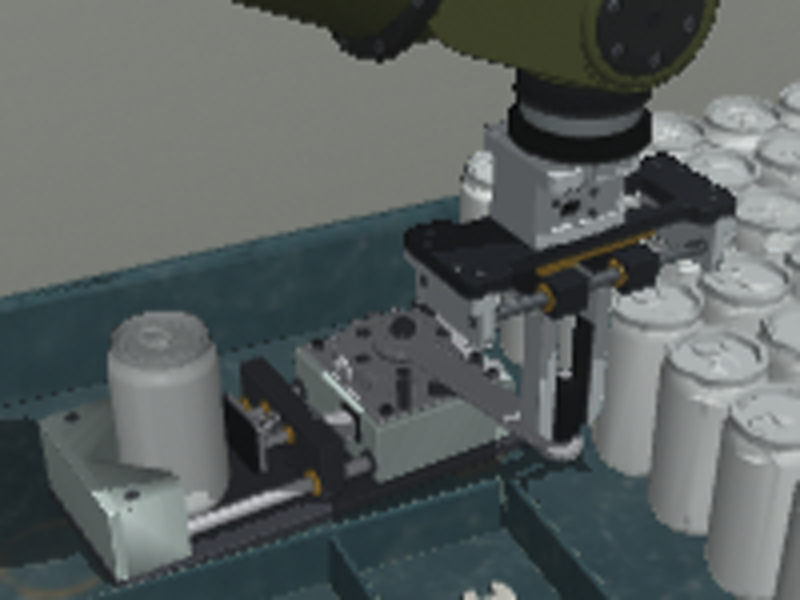

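Request:
carry_out:
  deltas:
    - [[0.05,0.3,-0.1],0,0.15]
    - [[0.06,0.4,0],0,0.15]
    - [[0.08,0.4,0],0,0.15]
    - [[0.08,0.3,0],0,0.15]
    - [[0,0,0],0,0.15]

```text
clock: 10.6
eef_pos: [689.8, 31.4, 108.9]
eef_rot: [3.141, 0.0, 1.684]
wrist_force: [1.1, -1.3, 0.2]
finger_gap: 22.7
```

Request:
carry_out:
  deltas:
    - [[0.05,0.2,0],0,0.15]
    - [[0,0,0],0,0.15]

```text
clock: 10.77
eef_pos: [691.4, 31.9, 108.9]
eef_rot: [3.141, 0.0, 1.684]
wrist_force: [1.3, -2.2, 0.8]
finger_gap: 22.0
```

Request:
carry_out:
  deltas:
    - [[0.03,0.15,0],0,0.15]
    - [[0,0,0],0,0.15]

```text
clock: 10.93
eef_pos: [692.5, 32.4, 108.9]
eef_rot: [-3.141, 0.0, 1.684]
wrist_force: [0.1, -1.9, 0.0]
finger_gap: 22.4
```

Request:
carry_out:
  deltas:
    - [[0.03,0.15,0],0,0.15]
    - [[0,0,0],0,0.15]

```text
clock: 11.1
eef_pos: [692.9, 32.5, 108.8]
eef_rot: [-3.138, 0.0, 1.684]
wrist_force: [-11.8, -5.3, 4.5]
finger_gap: 22.7
```

Request:
carry_out:
  deltas:
    - [[-0.16,-0.77,0],0,0.15]
    - [[-0.13,-0.7,0],0,0.15]
    - [[-0.1,-0.75,0],0,0.15]
    - [[-0.06,-0.75,0],0,0.15]
    - [[-0.02,-0.8,0],0,0.15]
    - [[0.02,-0.8,0],0,0.15]
    - [[0.06,-0.75,0],0,0.15]
    - [[0.1,-0.75,0],0,0.15]

```text
clock: 11.77
eef_pos: [633.8, 22.9, 108.9]
eef_rot: [3.141, 0.0, 1.684]
wrist_force: [1.5, -3.9, -2.1]
finger_gap: 22.3
```

Request:
carry_out:
  deltas:
    - [[0.11,-0.6,0],0,0.15]
    - [[0.08,-0.4,0],0,0.15]

```text
clock: 11.93
eef_pos: [623.4, 23.7, 108.9]
eef_rot: [-3.142, 0.0, 1.684]
wrist_force: [1.5, -4.5, -2.4]
finger_gap: 22.9
```

Request:
carry_out:
  deltas:
    - [[0.03,-0.15,0],0,0.15]
    - [[0,0,0],0,0.15]

```text
clock: 12.1
eef_pos: [622.0, 23.8, 108.9]
eef_rot: [-3.141, 0.0, 1.684]
wrist_force: [0.1, -5.7, -0.4]
finger_gap: 22.3
```

```bash
python3 - <<'E'
from h import *
s=manip.read_state();print(s['clock'],s['eef_pos'],s['finger_gap'],s['wrist_force'])
snap('side','s7')
a=cv2.imread('pics/s7.png');cv2.imwrite('pics/s7c.png',cv2.resize(a[65:215,140:340],None,fx=4,fy=4,interpolation=cv2.INTER_CUBIC))
E
```

```text
12.1 [621.9586771   23.83124084 108.87991746] 22.338613947308005 [ 0.10419774 -5.7171828  -0.41846185]
```

View pics/s7c.png

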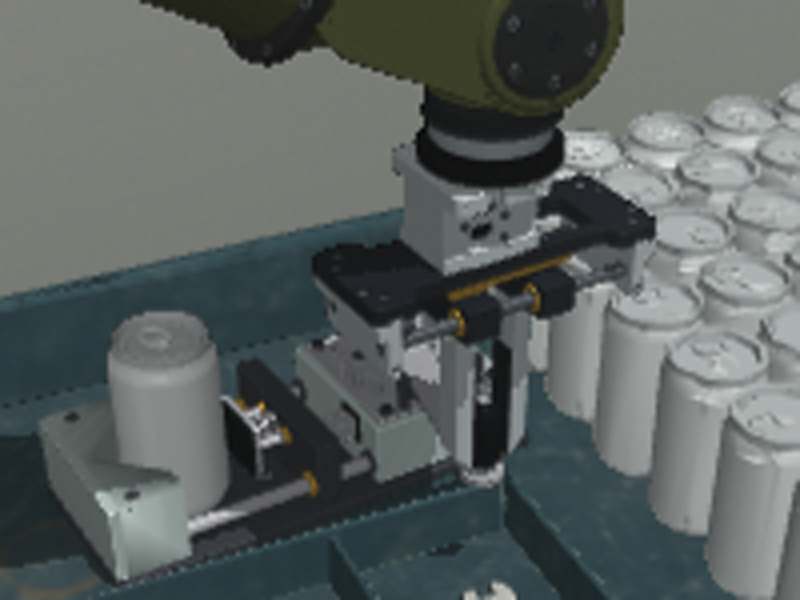

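```bash
cat > jaw.py <<'E'
from h import *
def jaw(a,b):
    A=cv2.imread(f'pics/{a}.png',0);B=cv2.imread(f'pics/{b}.png',0)
    # jaw pad/beam region px (side): crop->(140+x/4, 65+y/4)
    out=[]
    for (u0,u1,v0,v1) in((193,215,160,186),(196,212,160,184),(190,224,156,186)):
        T=cv2.resize(A[v0:v1,u0:u1],None,fx=4,fy=4,interpolation=cv2.INTER_CUBIC)
        S=cv2.resize(B[v0-8:v1+8,u0-12:u1+8],None,fx=4,fy=4,interpolation=cv2.INTER_CUBIC)
        r=cv2.matchTemplate(S,T,cv2.TM_CCOEFF_NORMED);_,m,_,l=cv2.minMaxLoc(r);out.append((l[0]/4-12,l[1]/4-8,round(m,3)))
    return out
def prof(f):
    O=np.array([556.3,162.0]);t=.1134;X=np.array([-np.sin(t),np.cos(t)]);Y=-np.array([np.cos(t),np.sin(t)])
    W=cloud(f).reshape(-1,3);d=W[:,:2]-O;x=d@X;y=d@Y
    k=(x>-24)&(x<24)&(W[:,2]>30)&(W[:,2]<62)&(y>20)&(y<55); k2=(x>-60)&(x<-45)&(W[:,2]>30)&(W[:,2]<50)&(y>-15)&(y<40)
    c=(np.hypot(W[:,0]-472,W[:,1]-151)<42)&(W[:,2]>65)&(W[:,2]<110);a=W[c]
    A=np.c_[2*a[:,:2],np.ones(len(a))];s=np.linalg.lstsq(A,(a[:,:2]**2).sum(1),rcond=None)[0]
    print(f,'pad',np.percentile(y[k],[50,90,97]).round(1),'beam',np.percentile(y[k2],[50,90]).round(1) if k2.sum() else None,'can',s[:2].round(1))
E
python3 - <<'E'
from jaw import *
print(jaw('s6','s7'),jaw('s5','s6'))
for f in('s4','s5','s6','s7'):prof(f)
E
```

```text
[(-1.0, 0.0, 0.888), (-1.0, 0.0, 0.895), (-0.75, 0.0, 0.874)] [(0.0, 0.0, 0.921), (0.0, 0.0, 0.899), (0.0, 0.25, 0.886)]
s4 pad [38.3 39.7 40.4] beam [ 5.5 10.6] can [474.1 151.1]
s5 pad [38.2 39.5 44.5] beam [5.6 9.7] can [474.6 150.5]
s6 pad [38.1 39.7 40.2] beam [ 5.9 10.3] can [474.5 150.7]
s7 pad [40.1 42.2 46.6] beam [ 7.6 12.9] can [474.6 150.6]
```

Request:
carry_out:
  deltas:
    - [[-0.09,0.15,0],0,0.15]
    - [[-0.08,0.5,0],0,0.15]
    - [[-0.11,0.6,0],0,0.15]
    - [[-0.1,0.75,0],0,0.15]
    - [[-0.06,0.75,0],0,0.15]
    - [[-0.02,0.8,0],0,0.15]
    - [[0.02,0.8,0],0,0.15]
    - [[0.06,0.75,0],0,0.15]
    - [[0.1,0.75,0],0,0.15]
    - [[0.13,0.7,0],0,0.15]
    - [[0.11,0.5,0],0,0.15]
    - [[0.03,0.12,0],0,0.15]
    - [[0,0,0],0,0.15]

```text
clock: 13.23
eef_pos: [692.9, 32.3, 108.8]
eef_rot: [-3.138, -0.0, 1.684]
wrist_force: [-12.1, -0.9, 5.5]
finger_gap: 22.3
```

```bash
python3 - <<'E'
from jaw import *
s=manip.read_state();print(s['clock'],s['eef_pos'],s['finger_gap'],s['wrist_force'])
snap('side','s8');print(jaw('s6','s8'),jaw('s7','s8'));prof('s8')
E
```

```text
13.2333 [692.91904572  32.32503403 108.77036542] 22.285994841414727 [-12.09404866  -0.92084403   5.49333175]
[(-0.5, 0.0, 0.934), (-0.25, 0.25, 0.885), (-0.5, -0.25, 0.945)] [(0.25, -0.25, 0.878), (0.25, -0.25, 0.884), (0.0, -0.5, 0.873)]
s8 pad [39.8 41.2 46.1] beam [ 6.  11.3] can [474.6 150.7]
```

```bash
python3 - <<'E'
from h import *
snap('top','t8')
A=[cv2.resize(cv2.imread(f'pics/{f}.png')[145:195,185:240],None,fx=7,fy=7,interpolation=cv2.INTER_CUBIC) for f in('s6','s8')]
B=[cv2.resize(cv2.imread(f'pics/{f}.png')[120:175,155:225],None,fx=5.5,fy=5,interpolation=cv2.INTER_CUBIC) for f in('top0','t8')]
a=np.hstack(A);b=np.hstack(B);
b=cv2.resize(b,(a.shape[1],int(b.shape[0]*a.shape[1]/b.shape[1])));c=np.vstack([a,b])[:600];print(c.shape);cv2.imwrite('pics/cmp8.png',c)
E
```

```text
(600, 770, 3)
```

View pics/cmp8.png

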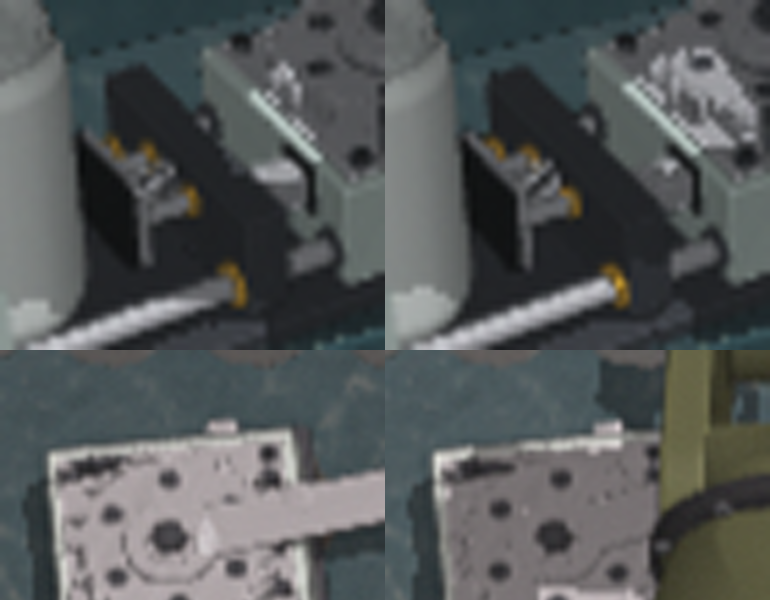

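Request:
carry_out:
  deltas:
    - [[-0.16,-0.77,0],0,0.15]
    - [[-0.13,-0.7,0],0,0.15]
    - [[-0.1,-0.75,0],0,0.15]
    - [[-0.06,-0.75,0],0,0.15]
    - [[-0.02,-0.8,0],0,0.15]

```text
clock: 13.75
eef_pos: [656.9, 23.6, 108.9]
eef_rot: [3.141, -0.001, 1.684]
wrist_force: [1.6, 1.2, -1.8]
finger_gap: 22.5
```

Request:
carry_out:
  deltas:
    - [[0.02,-0.8,0],0,0.15]
    - [[0.06,-0.75,0],0,0.15]
    - [[0.1,-0.75,0],0,0.15]

```text
clock: 14.0
eef_pos: [633.8, 22.7, 108.9]
eef_rot: [3.141, -0.0, 1.684]
wrist_force: [2.0, 1.6, -2.1]
finger_gap: 22.5
```

Request:
carry_out:
  deltas:
    - [[0.11,-0.6,0],0,0.15]
    - [[0.08,-0.4,0],0,0.15]
    - [[0.03,-0.15,0],0,0.15]
    - [[0,0,0],0,0.15]

```text
clock: 14.33
eef_pos: [621.9, 23.6, 108.9]
eef_rot: [-3.142, -0.0, 1.684]
wrist_force: [0.8, 2.1, -3.0]
finger_gap: 22.8
```

```bash
python3 - <<'E'
from jaw import *
s=manip.read_state();print(s['clock'],s['eef_pos'],s['finger_gap'],s['wrist_force'])
snap('side','s9');print(jaw('s6','s9'),jaw('s7','s9'));prof('s9')
A=[cv2.resize(cv2.imread(f'pics/{f}.png')[145:195,185:240],None,fx=7,fy=7,interpolation=cv2.INTER_CUBIC) for f in('s7','s9')]
cv2.imwrite('pics/cmp9.png',np.hstack(A))
E
```

```text
14.3333 [621.91354882  23.59377415 108.90008662] 22.81657116298804 [ 0.77763884  2.13071406 -3.0498066 ]
[(-2.75, 0.75, 0.792), (-2.75, 0.75, 0.75), (-2.5, 0.75, 0.768)] [(-1.75, 0.75, 0.891), (-1.75, 0.75, 0.869), (-1.75, 0.5, 0.905)]
s9 pad [40.7 47.9 53.4] beam [12.8 17.6] can [474.6 150.6]
```

View pics/cmp9.png

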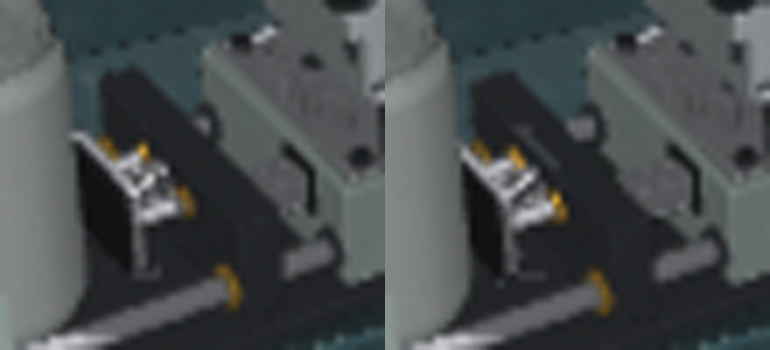

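Request:
carry_out:
  deltas:
    - [[-0.02,0.15,0],0,0.15]
    - [[-0.08,0.5,0],0,0.15]
    - [[-0.11,0.6,0],0,0.15]
    - [[-0.1,0.75,0],0,0.15]
    - [[-0.06,0.75,0],0,0.15]
    - [[-0.02,0.8,0],0,0.15]
    - [[0.02,0.8,0],0,0.15]
    - [[0.06,0.75,0],0,0.15]
    - [[0.1,0.75,0],0,0.15]
    - [[0.13,0.7,0],0,0.15]
    - [[0.11,0.5,0],0,0.15]
    - [[0.02,0.08,0],0,0.15]
    - [[0,0,0],0,0.15]

```text
clock: 15.47
eef_pos: [692.7, 32.2, 108.8]
eef_rot: [-3.139, -0.001, 1.684]
wrist_force: [-7.4, 3.5, 1.7]
finger_gap: 22.4
```

Request:
carry_out:
  deltas:
    - [[-0.16,-0.73,0],0,0.15]
    - [[-0.13,-0.7,0],0,0.15]
    - [[-0.1,-0.75,0],0,0.15]
    - [[-0.06,-0.75,0],0,0.15]
    - [[-0.02,-0.8,0],0,0.15]

```text
clock: 15.88
eef_pos: [656.5, 23.4, 108.9]
eef_rot: [3.141, -0.001, 1.684]
wrist_force: [1.4, 6.0, -3.1]
finger_gap: 22.3
```

Request:
carry_out:
  deltas:
    - [[0.02,-0.8,0],0,0.15]
    - [[0.06,-0.75,0],0,0.15]
    - [[0.1,-0.75,0],0,0.15]

```text
clock: 16.13
eef_pos: [633.5, 22.6, 108.9]
eef_rot: [3.141, -0.001, 1.684]
wrist_force: [1.9, 5.5, -3.6]
finger_gap: 22.5
```

Request:
carry_out:
  deltas:
    - [[0.11,-0.6,0],0,0.15]
    - [[0.08,-0.4,0],0,0.15]

```text
clock: 16.3
eef_pos: [623.3, 23.4, 108.9]
eef_rot: [3.141, -0.001, 1.684]
wrist_force: [2.9, 5.7, -3.7]
finger_gap: 22.2
```

Request:
carry_out:
  deltas:
    - [[0.03,-0.15,0],0,0.15]
    - [[0,0,0],0,0.15]

```text
clock: 16.47
eef_pos: [621.9, 23.5, 108.9]
eef_rot: [3.141, -0.001, 1.684]
wrist_force: [1.1, 5.7, -3.8]
finger_gap: 21.8
```

```bash
python3 - <<'E'
from jaw import *
s=manip.read_state();print(s['clock'],s['eef_pos'],s['finger_gap'],s['wrist_force'])
snap('side','s10');print(jaw('s9','s10'));prof('s10')
A=[cv2.resize(cv2.imread(f'pics/{f}.png')[145:195,165:240],None,fx=5,fy=7,interpolation=cv2.INTER_CUBIC) for f in('s9','s10')]
cv2.imwrite('pics/cmp10.png',np.hstack(A))
E
```

```text
16.4667 [621.9023004   23.53331446 108.87681212] 21.790687463360563 [ 1.11976133  5.69473048 -3.83961045]
[(-1.75, 0.5, 0.927), (-1.75, 0.5, 0.913), (-1.75, 0.5, 0.929)]
s10 pad [31.6 51.9 52.5] beam [18.4 23.6] can [471.1 150.3]
```

View pics/cmp10.png

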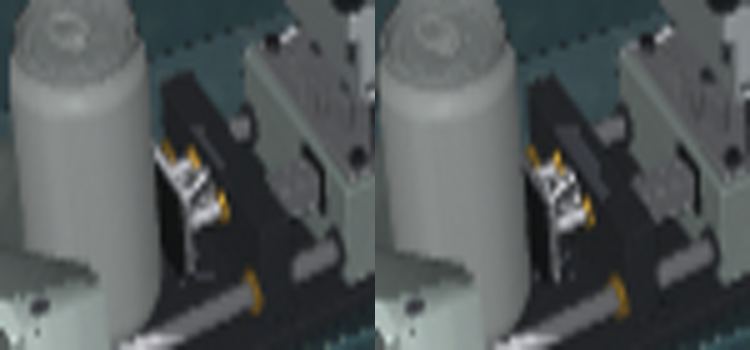

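Request:
carry_out:
  deltas:
    - [[0.03,0.15,0.03],0,0.15]
    - [[-0.08,0.5,0],0,0.15]
    - [[-0.11,0.6,0],0,0.15]
    - [[-0.1,0.75,0],0,0.15]
    - [[-0.06,0.75,0],0,0.15]
    - [[-0.02,0.8,0],0,0.15]
    - [[0.02,0.8,0],0,0.15]
    - [[0.06,0.75,0],0,0.15]
    - [[0.1,0.75,0],0,0.15]
    - [[0.13,0.7,0],0,0.15]
    - [[0.11,0.5,0],0,0.15]
    - [[0.02,0.08,0],0,0.15]
    - [[0,0,0],0,0.15]

```text
clock: 17.6
eef_pos: [692.6, 32.2, 108.8]
eef_rot: [-3.141, -0.0, 1.684]
wrist_force: [-2.3, 2.9, 2.8]
finger_gap: 22.8
```

Request:
carry_out:
  deltas:
    - [[-0.15,-0.73,0],0,0.15]
    - [[-0.13,-0.7,0],0,0.15]
    - [[-0.1,-0.75,0],0,0.15]
    - [[-0.06,-0.75,0],0,0.15]
    - [[-0.02,-0.8,0],0,0.15]

```text
clock: 18.02
eef_pos: [655.9, 23.4, 108.8]
eef_rot: [3.14, -0.0, 1.684]
wrist_force: [1.3, 4.0, 0.4]
finger_gap: 22.8
```

Request:
carry_out:
  deltas:
    - [[0.02,-0.8,0],0,0.15]
    - [[0.06,-0.75,0],0,0.15]
    - [[0.1,-0.75,0],0,0.15]

```text
clock: 18.27
eef_pos: [633.0, 22.6, 108.8]
eef_rot: [3.14, -0.0, 1.684]
wrist_force: [3.6, 4.9, -1.4]
finger_gap: 22.7
```

Request:
carry_out:
  deltas:
    - [[0.11,-0.6,0],0,0.15]
    - [[0.08,-0.4,0],0,0.15]

```text
clock: 18.43
eef_pos: [622.7, 23.4, 108.8]
eef_rot: [3.14, -0.0, 1.684]
wrist_force: [4.8, 4.8, -2.3]
finger_gap: 22.2
```

Request:
carry_out:
  deltas:
    - [[0.03,-0.15,0],0,0.15]
    - [[0,0,0],0,0.15]

```text
clock: 18.6
eef_pos: [621.4, 23.6, 108.9]
eef_rot: [3.14, -0.0, 1.684]
wrist_force: [3.4, 3.8, -1.8]
finger_gap: 22.5
```

```bash
python3 - <<'E'
from jaw import *
s=manip.read_state();print(s['clock'],s['eef_pos'],s['finger_gap'],s['wrist_force'])
snap('side','s11');print(jaw('s10','s11'));prof('s11')
A=[cv2.resize(cv2.imread(f'pics/{f}.png')[145:195,165:240],None,fx=5,fy=7,interpolation=cv2.INTER_CUBIC) for f in('s10','s11')]
cv2.imwrite('pics/cmp11.png',np.hstack(A))
E
```

```text
18.6 [621.36291245  23.61288606 108.85618611] 22.54985558862586 [ 3.43446243  3.84943212 -1.79340651]
[(-1.25, 0.75, 0.905), (-1.25, 0.75, 0.897), (-1.25, 0.5, 0.916)]
s11 pad [30.4 51.3 54.3] beam [22.7 28.6] can [468.  149.3]
```

View pics/cmp11.png

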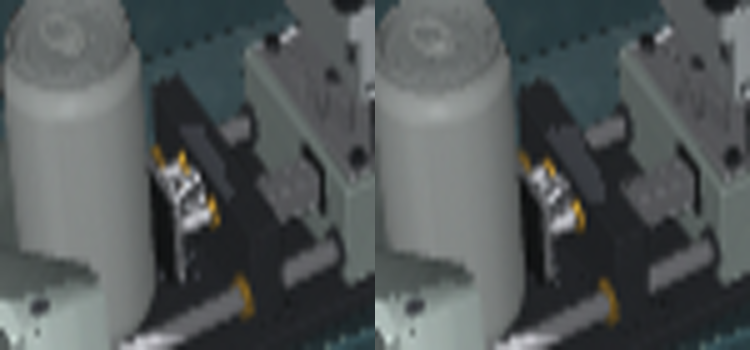

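Request:
carry_out:
  deltas:
    - [[0.01,0.15,0],0,0.15]
    - [[-0.08,0.5,0],0,0.15]
    - [[-0.11,0.6,0],0,0.15]
    - [[-0.1,0.75,0],0,0.15]
    - [[-0.06,0.75,0],0,0.15]
    - [[-0.02,0.8,0],0,0.15]
    - [[0.02,0.8,0],0,0.15]
    - [[0.06,0.75,0],0,0.15]
    - [[0.1,0.75,0],0,0.15]
    - [[0.13,0.7,0],0,0.15]
    - [[0.11,0.5,0],0,0.15]
    - [[0.02,0.13,0],0,0.15]
    - [[0,0,0],0,0.15]

```text
clock: 19.73
eef_pos: [692.5, 32.2, 108.8]
eef_rot: [-3.142, 0.0, 1.684]
wrist_force: [-0.8, 1.9, 3.5]
finger_gap: 22.7
```

Request:
carry_out:
  deltas:
    - [[-0.15,-0.73,0],0,0.15]
    - [[-0.13,-0.7,0],0,0.15]
    - [[-0.1,-0.75,0],0,0.15]
    - [[-0.06,-0.75,0],0,0.15]
    - [[-0.02,-0.8,0],0,0.15]

```text
clock: 20.15
eef_pos: [656.0, 23.4, 108.8]
eef_rot: [3.14, -0.0, 1.684]
wrist_force: [6.1, 2.4, 0.3]
finger_gap: 22.4
```

Request:
carry_out:
  deltas:
    - [[0.02,-0.8,0],0,0.15]
    - [[0.06,-0.75,0],0,0.15]
    - [[0.1,-0.75,0],0,0.15]

```text
clock: 20.4
eef_pos: [633.3, 22.6, 108.8]
eef_rot: [3.139, 0.0, 1.684]
wrist_force: [9.9, 3.5, -1.7]
finger_gap: 22.8
```

Request:
carry_out:
  deltas:
    - [[0.11,-0.6,0],0,0.15]
    - [[0.08,-0.4,0],0,0.15]

```text
clock: 20.57
eef_pos: [623.1, 23.4, 108.9]
eef_rot: [3.139, 0.0, 1.684]
wrist_force: [9.9, 2.2, -2.9]
finger_gap: 22.5
```

Request:
carry_out:
  deltas:
    - [[0.03,-0.17,0],0,0.15]
    - [[0,0,0],0,0.15]

```text
clock: 20.73
eef_pos: [621.5, 23.6, 108.9]
eef_rot: [3.139, 0.0, 1.684]
wrist_force: [9.2, 2.6, -2.4]
finger_gap: 22.7
```

```bash
python3 - <<'E'
from jaw import *
s=manip.read_state();print(s['clock'],s['eef_pos'],s['finger_gap'],s['wrist_force'])
snap('side','s12');print(jaw('s11','s12'));prof('s12')
E
```

```text
20.7333 [621.49354469  23.59263236 108.85930751] 22.65605501565133 [ 9.18114841  2.63154604 -2.44268287]
[(-0.25, 0.25, 0.865), (-0.25, 0.25, 0.851), (-0.25, 0.25, 0.899)]
s12 pad [33.2 50.9 54.2] beam [27.4 33.1] can [467.9 149.4]
```

Request:
carry_out:
  deltas:
    - [[0,0.17,0],0,0.15]
    - [[-0.08,0.5,0],0,0.15]
    - [[-0.11,0.6,0],0,0.15]
    - [[-0.1,0.75,0],0,0.15]
    - [[-0.06,0.75,0],0,0.15]
    - [[-0.02,0.8,0],0,0.15]
    - [[0.02,0.8,0],0,0.15]
    - [[0.06,0.75,0],0,0.15]
    - [[0.1,0.75,0],0,0.15]
    - [[0.13,0.7,0],0,0.15]
    - [[0.11,0.5,0],0,0.15]
    - [[0.02,0.15,0],0,0.15]
    - [[0,0,0],0,0.15]

```text
clock: 21.87
eef_pos: [692.5, 32.3, 108.8]
eef_rot: [-3.141, 0.0, 1.684]
wrist_force: [-1.1, 0.9, 4.7]
finger_gap: 22.5
```

Request:
carry_out:
  deltas:
    - [[0,0.06,0],0,0.15]
    - [[0,0,0],0,0.15]

```text
clock: 22.03
eef_pos: [692.6, 32.3, 108.8]
eef_rot: [-3.14, -0.0, 1.684]
wrist_force: [-5.6, -0.9, 5.5]
finger_gap: 22.2
```

Request:
carry_out:
  deltas:
    - [[0,0,0],0,0.3]
    - [[0,0,0],0,0.42]
    - [[0,0,0],0,0.42]
    - [[0,0,0],0,0.42]
    - [[0,0,-1.0],0,0.42]
    - [[0,0,-2.0],0,0.42]
    - [[0,0,-2.5],0,0.42]
    - [[0,0,-2.5],0,0.42]
    - [[0,0,-2.5],0,0.42]
    - [[0,0,-1.5],0,0.42]
    - [[0,-1.5,0],0,0.42]
    - [[-2,-3,0],0,0.42]
    - [[-3,-3,0],0,0.42]
    - [[-3,-3,0],0,0.42]
    - [[-2,-2,0],0,0.42]
    - [[-1,-1,0],0,0.42]
    - [[0,0,0],0,0.42]
    - [[0,0,0],0,0.42]

```text
clock: 23.53
eef_pos: [572.6, -90.9, 229.4]
eef_rot: [3.141, 0.0, 1.683]
wrist_force: [0.9, -0.7, 0.1]
finger_gap: 39.7
```

```bash
python3 - <<'E'
from jaw import *
s=manip.read_state();print(s['clock'],s['eef_pos'],s['finger_gap'],s['wrist_force'])
snap('top','t13');snap('side','s13');prof('s13')
a=cv2.imread('pics/s13.png');cv2.imwrite('pics/s13c.png',cv2.resize(a[65:215,140:340],None,fx=4,fy=4,interpolation=cv2.INTER_CUBIC))
a=cv2.imread('pics/t13.png');cv2.imwrite('pics/t13c.png',cv2.resize(a[110:270,145:345],None,fx=3.7,fy=3.7,interpolation=cv2.INTER_CUBIC))
E
```

```text
23.5333 [572.56404413 -90.85223689 229.40354902] 39.672173176374365 [ 0.89354057 -0.74146727  0.13279545]
s13 pad [32.5 49.6 53.2] beam [27.6 32.4] can [467.9 149.5]
```

View pics/s13c.png

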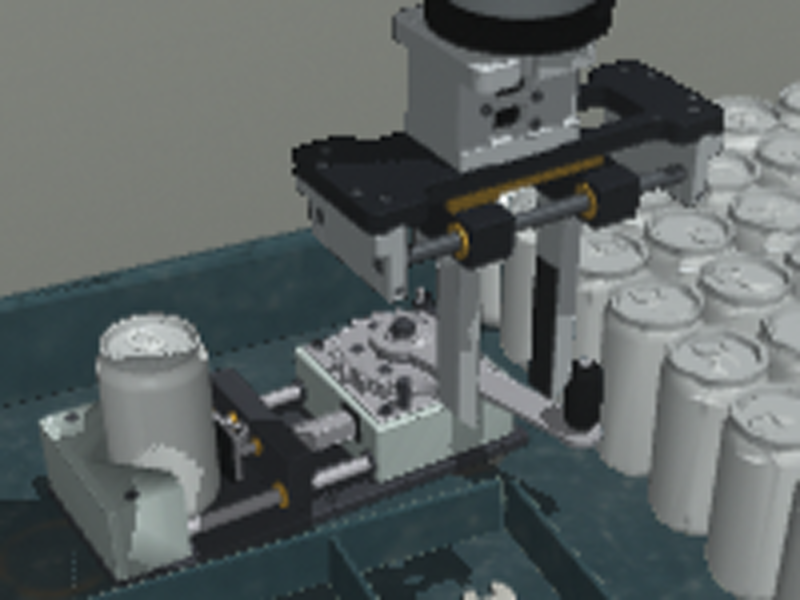

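View pics/t13c.png

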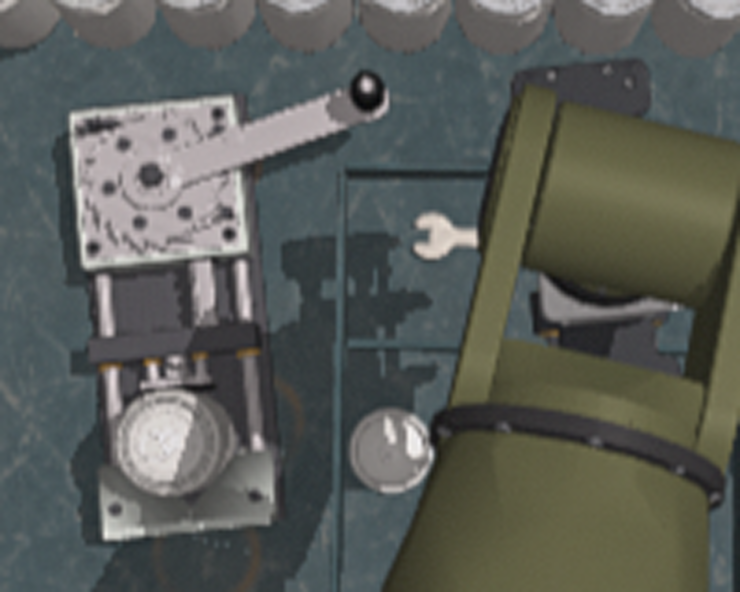

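```bash
python3 - <<'E'
from h import *
f=lambda u,v:((u+.5)/3.7-.5+145,(v+.5)/3.7-.5+110)
k=px('t13',*f(367,89),z=124);p=px('t13',*f(151,176),z=86);d=k-p
print(k,p,np.degrees(np.arctan2(d[1],d[0])), 'parked -69.5')
E
```

```text
[690.74488975  32.09150011 124.        ] [639.29804379 172.12182505  86.        ] -69.82677442723987 parked -69.5
```

Lever angle agrees with the parked stop, and the can is upright and clamped with nothing touching, so I'm handing in the job.

```bash
python3 -c "
from h import *
print(workorder.sign_off(), manip.read_state()['clock'])"
```

```text
the job is handed in; nothing more can be done
the job is handed in; nothing more can be done
```

The can is standing upright and clamped in the V-block. The lever is back at its parked stop and released. I handed the job in at about 23.6 s; no verdict is reported.

**Strokes:** I found the lever about 0.12 rad off its stop, so I swung it back before starting. I then made five full strokes, pulling the knob each time:

| Stroke | Pull (N) | Result |
|---|---|---|
| 1 | about 1.5 | jaw free, moved only about 2 mm |
| 2 | about 2 | jaw free, full notch |
| 3 | 2 to 3 | can pushed 3.5 mm towards the V |
| 4 | 3.4 to 4.8 | can seated; the first notch that loads the lever |
| 5 | 9 to 10 | within the 7 to 11 N wanted, so I stopped |

**Last checks:**
- **Jaw and can:** the jaw and can positions did not change when the lever was swung back and released.
- **Lever:** its angle in the top view is within 0.4° of the parked stop.
- **Gripper:** it was clear of everything and reading about 1 N, which is sensor noise.
- **Bystanders:** the can end looks undisturbed. The arm hid the ferrule cap and most of the wrench in the last top view, so I did not check those, but I never went near them.

**Did not quite agree:**
- **Short first stroke:** probably the wheel did not start on a full tooth.
- **Stroke 4 pull:** its peak of 4.8 N while moving is above the stated 4 N. It held at 3.4 N once still.
- **Camera offset:** the top and side cameras differed by up to 4 mm sideways.

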